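# Cover the clay stove and hold a bun over it with tongs

## Task

The cover plate on the clay stove is propped up at one edge by its stiff draught peg: press that edge down until the plate sits level on the stove. Then take the tongs from their rest, pick the small round bun (not the long roll) off the bread board with them, and finish while holding it still and squeezed in the tongs, clear of the plate and about a hand's breadth above its middle, as if to toast it. Touch the bun only with the tongs, and leave everything else where it is.

Things in the scene. Friction and masses are not known exactly. Their poses are not given: they have to be found in the camera images.
- stove_top (a point): centre of the flat top of the round clay stove (fixed, 216 mm across, 139 mm high); this point is on its top surface, z up. A fire hole 116 mm across in the top lies under the plate. The stove stands to the left or to the right of the robot.
- plate: loose round dark steel cover plate, 160 mm across, 6 mm thick, 0.4 kg, no handle; origin at the centre of its underside, z axis its upward normal. It starts tilted about 0.14 rad, one edge on the stove top, the opposite edge (its +x side) propped up by the peg. Seated, it lies flat on the stove top (top face 6 mm above it).
- plate_middle (a point): centre of the plate's top face
- plate_raised (a point): the place to press: on the plate's top face, 68 mm from its middle towards the raised edge, straight above the peg; starts 21 mm higher than when seated. The peg is a 12 mm steel pin that slides straight down with about 6 N of friction, no spring, and stays where pushed; the load rises sharply once the plate is seated.
- tongs: sprung kitchen tongs (0.13 kg) flat on a wooden rest, arms 20 mm tall side by side, both moving alike; origin 100 mm ahead of the pivot (rear end), midway between the grip pads, half-way up; x axis to the tips, z up. They lie on the rest's two 120 mm cross bars (tops 50 mm above the table, about 30 and 170 mm from the pivot); between the bars the rest is 12 mm high.
- tongs_grip (a point): where to hold them, same point as the origin of tongs: midway between the wooden grip pads (50 mm long, 24 mm tall, upright outer faces), 100 mm from the pivot, half-way up, near the centre of mass. Pads measure 55 mm over the outer faces when open. Spring: 6 N on each pad starts closing, 10 N reaches the bun. Held at 50 mm they still fit around the bun; on the bun about 42 mm.
- tongs_tip (a point): midway between the two tip paddles (each 34 mm long along the tongs, 26 mm tall, 4 mm thick), 210 mm from the pivot, half-way up. Clear gap between the paddles: 74 mm wide open, shrinking 2.1 mm for each mm the grip pads close.
- board: fixed wooden bread board, 150 mm (its x) by 240 mm (its y), top 40 mm above the table; origin at its centre on the table. The bun and the long roll lie on it about 110 mm apart along its y, either one on either side.
- bun: the small round bun, origin at the centre of its underside
- bun_center (a point): centre of the small round bun, half-way up: 48 mm across, 40 mm tall, upright sides from 8 to 24 mm above its underside, 45 g, loose on the board
- roll: long bread roll beside the bun, 85 x 38 x 34 mm, long side along its x; not to be moved; origin under its centre
- jar: glass jar, 70 mm across, 130 mm tall, behind the work area, not to be moved; origin under its centre
- tumbler: steel tumbler, 68 mm across, 90 mm tall, behind the work area, not to be moved; origin under its centre
Not all that is in view belongs to the job. There is more than one size of the plate; the one meant has the size given above.

How it is judged:
By the outcome, as a careful person would: the job done as asked, in the order asked, and still so for the second after the job is handed in, while the arm keeps its last pose, push and grip.
It also fails if it takes over 61 s, if anything falls off the work surface, if the arm or the gripper's body presses on something with over 40 N, if the wrist force passes 120 N, or if a joint passes its speed limit or range.

## Robot

A 6-joint arm with a two-finger parallel gripper is mounted at the origin on the work surface. World frame = base frame: x ahead of the robot, y to its left, z up, the work surface at z = 0. Lengths are in m, angles in rad, forces in N, time in s.
With the tool pointing down it reaches from about 0.4 to 0.825 m from the base axis. Payload 7 kg.
Tool frame: the origin (TCP) lies at the centre of the arm's flange, where the gripper is bolted on; the fingertips stand 178 mm ahead of it and the grasp point (between the pads) lies 159 mm ahead of it; z points along the fingers, x is the direction in which the jaws open and shut, and the axes are right-handed (so a half turn about z gives the same grasp; the last joint's range is limited). The gripper opens to 88 mm and grips with 3 to 60 N. Pads are 19 mm wide; open, the fingers measure 130 mm over their backs; the gripper's body (78 mm by 193 mm) begins 47 mm behind the grasp point.
Start: joints at [-0.901, 0.359, 0.012, 0, -1.224, -0.288], TCP at [0.251, -0.626, 0.405] pointing down, gripper open.
Joint ranges: [-3.07, 3.07], [-1.43, 2.12], [-1.02, 1.25], [-3.03, 1.67], [-3.05, -0], [-3.03, 3.03]. Speed limits (rad/s): [2.39, 2.39, 3.01, 3.14, 3.14, 3.14].

## Interface

Orientations are given as a rotation vector (axis times angle).
In Python, from plant import telemetry, viewer, ticket gives the robot as it stands.
- The arm moves only by the tool play_rows, never from a script. Its arguments are lists of equal length, an entry for each row: "rot": the turn, a rotation vector about the tool's x, y, z in rad, a list of three; "travel": the shift along the tool's x, y, z in cm, a list of three; "gripper": the closure, from -1 (fully open) to 1 (shut), so that 0 is half open. In form: {"rot": [[wx, wy, wz], ...], "travel": [[x, y, z], ...], "gripper": [gripper, ...]}. A call has 1 to 10 rows; each row is the pose to reach, as a shift and turn from the pose measured when the call began, along the tool's axes at that moment; what a row does not reach only later rows make up. A row lasts 1/8 s, in which the tool goes at most 62.5 mm and 10.7 degrees, less where a joint would pass 70% of its speed; a pose out of reach is approached as far as the arm can. A call with a gripper value outside its range is refused whole. The fingers move at their own pace and stop on an object; "grip_force" is the grip in N (left out, the last holds). Time passes only in rows, so rows that repeat a pose let the fingers close. It gives the time, the measured TCP pose, the force and the opening at its end, in the units of the state.
- telemetry.read_state(): the state, without advancing time (a new reading comes with each control period).
- viewer.snapshot(name): name is "scene" or "top"; returns a dict with "frame" (400x640x3 uint8, red, green, blue), "range_z" (400x640 float32, m along the optical axis (not along the pixel's ray), 0 where there is no reading), "fx", "fy", "cx", "cy" (pixels), "k1" (the pictures are not rectified: a ray, as slopes to the right and down, at radius r is drawn at 1 + k1 r^2 times it, then the intrinsics apply), "world_from_camera" (4x4, takes a point from camera to world coordinates). Camera axes: x right, y down, z forward; pixel columns grow to the right and rows downward; lengths in m; the calibration is good to about 2 mm. A picture is of the moment at which its call begins.
- ticket.finish_job(): hands the job in, once; it reports no verdict.
The state is a dict: "time_s": time; "joint_positions": joint angles; "qd": joint speeds; "tau": joint torques, N m; "tool_pos": TCP position; "ee_rot": TCP orientation; "force": force on the tool from outside, world axes, zero at the start; "ft_torque": the same for the moment, N m; "grip_width": finger opening in m.
Only numpy, scipy, OpenCV 4.12 (cv2) and the standard library are available. Lean on these libraries where they do the work, as an engineer would, in place of code of your own. Each camera call takes 0.05 s, during which the arm holds its last target.

## Working session

There is one attempt and no reset: what is moved stays moved. The work goes in short steps, Python scripts to look and compute and a tool call to move; the robot and the scene stay as the last step left them, time stands still between calls to the robot, and variables do not carry over. Pictures are saved under pics/ and viewed, and the job is handed in when it is done.

Besides the shell and the picture viewer there is one more tool, called after "Request:" by a JSON object that holds its "name" and its "arguments". play_rows: Moves the arm, as the interface text tells. Its arguments: {"type":"object","properties":{"rot":{"type":"array","items":{"type":"array","items":{"type":"number"}}},"travel":{"type":"array","items":{"type":"array","items":{"type":"number"}}},"gripper":{"type":"array","items":{"type":"number"}},"grip_force":{"type":"number"}},"required":["rot","travel","gripper"]}

```bash
ls; mkdir -p pics; python3 - <<'E'
from plant import telemetry, viewer
import cv2,numpy as np
print(telemetry.read_state())
for n in ["scene","top"]:
    s=viewer.snapshot(n)
    np.savez(f"{n}0.npz",**s)
    cv2.imwrite(f"pics/{n}0.png",s["frame"][:,:,::-1])
    print({k:s[k] for k in s if k not in("frame","range_z")})
E
```

```text
pics
{'time_s': 0.0, 'joint_positions': array([-9.00884117e-01,  3.59402018e-01,  1.10475017e-02, -3.69648101e-04,
       -1.22411687e+00, -2.88092768e-01]), 'qd': array([ 0.0016715 , -0.00033989,  0.00041002,  0.00060044,  0.00128062,
        0.00057333]), 'tau': array([ 1.01296533e-03, -5.82719600e+01,  2.93048805e+01,  6.99729055e+00,
        6.71991846e-03, -1.97855657e-04]), 'tool_pos': array([ 0.25143209, -0.62620607,  0.4037042 ]), 'ee_rot': array([-1.75888685e+00, -2.60125856e+00, -1.31350754e-03]), 'force': array([ 0.05806368, -0.02472135,  0.1550694 ]), 'ft_torque': array([ 9.22610540e-07,  2.92111619e-02, -1.65081745e-03]), 'grip_width': 0.08725861389724018}
{'fx': 437.407759462945, 'fy': 437.407759462945, 'cx': 319.71158024915536, 'cy': 207.95980674689096, 'k1': -0.011091523269645251, 'world_from_camera': array([[-0.73084682,  0.5733344 , -0.37033847,  0.93197948],
       [ 0.68252621,  0.61753053, -0.39091433,  0.49657745],
       [ 0.00457068, -0.53846421, -0.84263599,  1.14383454],
       [ 0.        ,  0.        ,  0.        ,  1.        ]])}
{'fx': 495.47868382930955, 'fy': 495.47868382930955, 'cx': 322.51106852987294, 'cy': 193.79713001804697, 'k1': -0.13991564610043541, 'world_from_camera': array([[ 0.01117913, -0.99337507,  0.1143722 ,  0.30814619],
       [-0.99960034, -0.01407206, -0.02451796,  0.0366945 ],
       [ 0.02596498, -0.1140524 , -0.99313537,  1.49800914],
       [ 0.        ,  0.        ,  0.        ,  1.        ]])}
```

View pics/scene0.png

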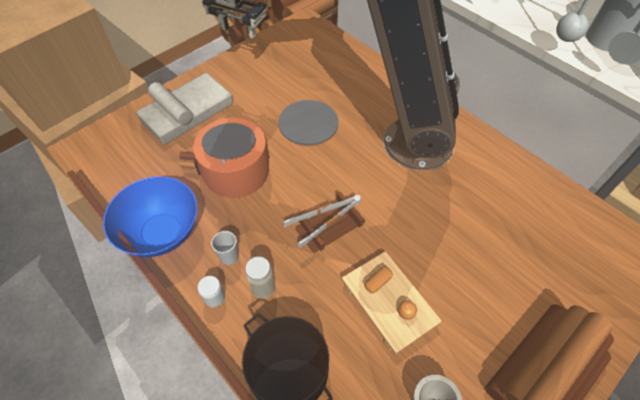

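View pics/top0.png

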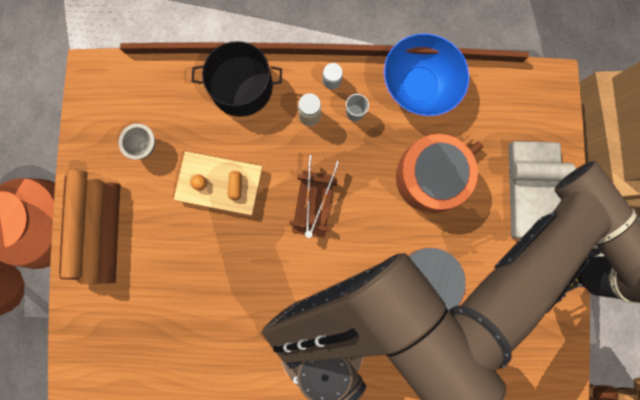

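The scene view shows the stove with its plate at about (231,150), the tongs at (325,215), the roll at (378,278), and the bun at (408,309). In the top view they are at (440,170), (315,195), (235,184) and (199,182). A second plate lies flat on the table as a distractor. Next I'll enlarge these areas.

```bash
cat > h.py <<'E'
import numpy as np,cv2
def load(f): return dict(np.load(f))
def rays(s,uv):
    K=np.array([[s["fx"],0,s["cx"]],[0,s["fy"],s["cy"]],[0,0,1]],float)
    p=cv2.undistortPoints(np.asarray(uv,np.float64).reshape(-1,1,2),K,np.array([float(s["k1"]),0,0,0]))[:,0]
    return np.c_[p,np.ones(len(p))]
def at_z(s,uv,z):
    T=s["world_from_camera"];d=rays(s,uv)@T[:3,:3].T;o=T[:3,3]
    return o+d*((z-o[2])/d[:,2])[:,None]
def cloud(s):
    v,u=np.mgrid[0:400,0:640]
    r=rays(s,np.c_[u.ravel(),v.ravel()].astype(float))
    T=s["world_from_camera"]
    P=(r*s["range_z"].reshape(-1,1))@T[:3,:3].T+T[:3,3]
    P[s["range_z"].ravel()==0]=np.nan
    return P.reshape(400,640,3)
def crop(s,x0,y0,w,h,k,fn):
    im=s["frame"][y0:y0+h,x0:x0+w,::-1]
    im=cv2.resize(im,None,fx=k,fy=k,interpolation=cv2.INTER_CUBIC)
    for i in range(0,w,10):
        cv2.line(im,(i*k,0),(i*k,4 if i%50 else 12),(0,255,255),1)
        if i%20==0: cv2.putText(im,str(x0+i),(i*k,22),0,.35,(0,255,255),1)
    for i in range(0,h,10):
        cv2.line(im,(0,i*k),(4,i*k),(0,255,255),1)
        if i%20==0: cv2.putText(im,str(y0+i),(6,i*k+4),0,.35,(0,255,255),1)
    cv2.imwrite(fn,im)
E
python3 - <<'E'
from h import *
s=load("top0.npz");crop(s,160,130,190,130,4,"pics/c1.png");crop(s,380,120,110,100,6,"pics/c2.png")
P=cloud(s)
c=load("scene0.npz");crop(c,270,180,180,140,4,"pics/c3.png");Q=cloud(c)
# bun, roll, plate, stove etc heights
for n,S,u,v in [("bun",P,199,182),("roll",P,235,184),("board",P,217,184),("plate",P,440,170),("table",P,300,300),("bun",Q,408,309),("roll",Q,378,278),("plate",Q,231,140)]:
    print(n,S[v,u].round(3))
# stove top / plate fit
for n,S in(("top",P),("scene",Q)):
    X=S.reshape(-1,3);m=(X[:,2]>.134)&(X[:,2]<.142)&(X[:,0]>.2)&(X[:,0]<.75)&(X[:,1]<-.1)&(X[:,1]>-.5)
    print(n,X[m].min(0),X[m].max(0),m.sum())
E
```

```text
bun [0.501 0.361 0.077]
roll [0.497 0.256 0.074]
board [0.501 0.315 0.039]
plate [ 0.533 -0.322  0.159]
table [ 0.16   0.063 -0.001]
bun [0.509 0.376 0.083]
roll [0.5   0.266 0.077]
plate [ 0.527 -0.318  0.154]
top [ 0.42677286 -0.43670378  0.13400386] [ 0.64153824 -0.21916218  0.14199517] 1415
scene [ 0.4285059  -0.43116375  0.13403024] [ 0.64311717 -0.21449403  0.1419998 ] 1209
```

View pics/c1.png

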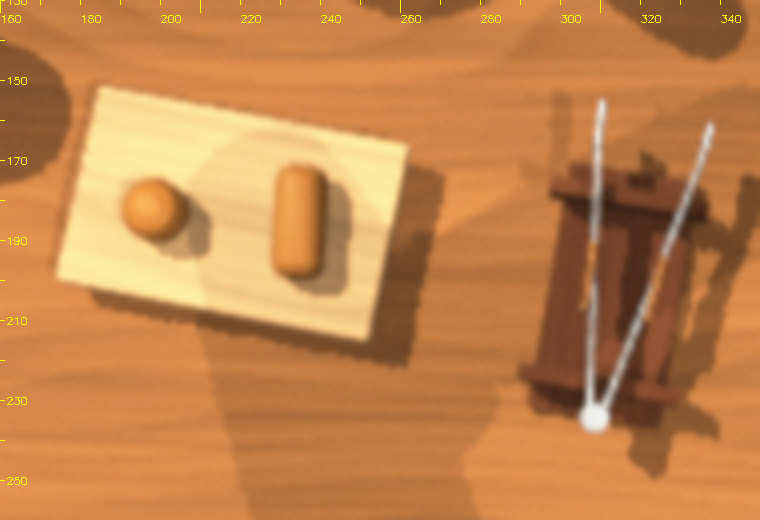

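View pics/c2.png

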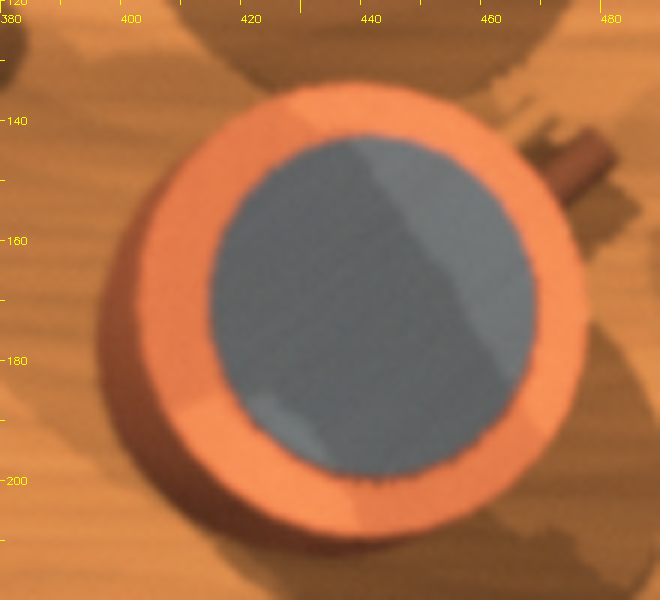

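View pics/c3.png

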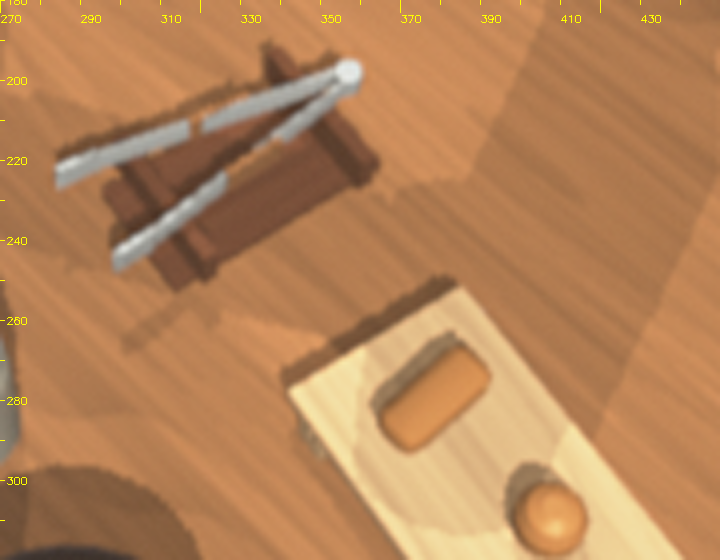

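```bash
python3 - <<'E'
from h import *
for f in("top0.npz","scene0.npz"):
    s=load(f);P=cloud(s);X=P.reshape(-1,3)
    C=s["frame"].reshape(-1,3).astype(int)
    grey=(C.max(1)-C.min(1))<30
    near=np.hypot(X[:,0]-.535,X[:,1]+.326)<.095
    m=grey&near&(X[:,2]>.13)&(X[:,2]<.19)
    Y=X[m];print(f,m.sum(),"plate mean",Y.mean(0),Y.min(0),Y.max(0))
    A=np.c_[Y[:,:2],np.ones(len(Y))];
    for _ in range(4):
        k=np.linalg.lstsq(A,Y[:,2],rcond=None)[0];r=Y[:,2]-A@k;q=abs(r)<.006;Y=Y[q];A=A[q]
    n=np.array([-k[0],-k[1],1]);n/=np.linalg.norm(n)
    print(" tilt",np.arccos(n[2]),"uphill az",np.arctan2(k[1],k[0]),"n",n, "sd",r.std())
    # contour/ellipse
    M=np.zeros(256000,np.uint8);M[m]=255
    cs,_=cv2.findContours(M.reshape(400,640),cv2.RETR_EXTERNAL,cv2.CHAIN_APPROX_NONE);c=max(cs,key=cv2.contourArea)
    # rim ray intersections with the plane
    rr=rays(s,c[:,0].astype(float))@s["world_from_camera"][:3,:3].T;o=s["world_from_camera"][:3,3]
    t=(k[2]+k[0]*o[0]+k[1]*o[1]-o[2])/(rr[:,2]-rr[:,:2]@k[:2]);W=o+rr*t[:,None]
    (cx,cy),(a,b),th=cv2.fitEllipse(W[:,:2].astype(np.float32));print(" rim ell",cx,cy,a,b,"z",k@[cx,cy,1])
    # stove rim
    m=(~grey)&(X[:,2]>.132)&(X[:,2]<.146)&(np.hypot(X[:,0]-.535,X[:,1]+.326)<.13)
    Y=X[m];h=cv2.convexHull((Y[:,:2]*1000).astype(np.float32));print(" stove",cv2.minEnclosingCircle(h),np.median(Y[:,2]))
    # bun/roll
    for n,c0,zr in(("bun",(.505,.366),(.05,.09)),("roll",(.498,.26),(.05,.09))):
        m=(np.hypot(X[:,0]-c0[0],X[:,1]-c0[1])<.06)&(X[:,2]>zr[0])&(X[:,2]<zr[1])
        Y=X[m];(a,b),wh,th=cv2.minAreaRect((Y[:,:2]*1000).astype(np.float32))
        print(" ",n,m.sum(),Y.max(0),Y.min(0),(a,b),wh,th)
s=load("top0.npz")
tips=at_z(s,[[310.3,155],[337.3,161]],.07);piv=at_z(s,[[308.7,234.3]],.072)
print(tips,piv);
c=load("scene0.npz")
print(at_z(c,[[285,221],[299,242]],.07),at_z(c,[[357,198]],.072))
print("board",at_z(s,[[184,151.5],[261.5,166.5],[252,215],[174,199.5]],.04))
print("board scene",at_z(c,[[385,252],[342,277]],.04))
E
```

```text
top0.npz 2328 plate mean [ 0.53230019 -0.32773207  0.15609101] [ 0.45606057 -0.40615635  0.13531886] [ 0.60959274 -0.25140182  0.17172789]
 tilt 0.13600320569589702 uphill az 0.6825347364038135 n [-0.10521023 -0.08552143  0.99076581] sd 0.002604435162666791
 rim ell 0.5323981046676636 -0.3283911943435669 0.1519542634487152 0.1528100073337555 z 0.15607008981754267
 stove ((534.9871826171875, -328.0489196777344), 108.91670227050781) 0.14023566968139067
  bun 227 [0.52756235 0.39129965 0.08691224] [0.4798475  0.3433624  0.05099612] (503.48480224609375, 366.58856201171875) (45.856197357177734, 47.38411331176758) 39.42520523071289
  roll 353 [0.5368228  0.27790009 0.08047173] [0.45461593 0.23990742 0.05197463] (495.69757080078125, 258.9041748046875) (37.32521438598633, 82.28959655761719) 88.7157211303711
scene0.npz 1469 plate mean [ 0.53551246 -0.31957244  0.15645012] [ 0.45455659 -0.40034549  0.1407414 ] [ 0.60993356 -0.24356261  0.17206902]
 tilt 0.14648178941932838 uphill az 0.7678316732859031 n [-0.10500524 -0.10137941  0.98929071] sd 0.0018762765505139266
 rim ell 0.5343524217605591 
[... 291 characters left out ...]
5.14966583251953, 45.667335510253906) 42.708560943603516
  roll 438 [0.53751977 0.28350484 0.08080677] [0.45442325 0.24373865 0.05161029] (495.9071350097656, 263.4439392089844) (38.83725357055664, 83.22000885009766) 88.2762222290039
[[ 0.58647799  0.03849741  0.07      ]
 [ 0.56989202 -0.04080115  0.07      ]] [[0.35473045 0.03985406 0.072     ]]
[[ 0.56292089 -0.03676997  0.07      ]
 [ 0.57866323  0.04122969  0.07      ]] [[0.35640183 0.04873939 0.072     ]]
board [[0.59818121 0.4187789  0.04      ]
 [0.55534943 0.18346351 0.04      ]
 [0.41022565 0.20782071 0.04      ]
 [0.45272437 0.44231077 0.04      ]]
board scene [[0.41254853 0.21722281 0.04      ]
 [0.55459821 0.18875696 0.04      ]]
```

```bash
cat >> h.py <<'E'
from scipy.spatial.transform import Rotation as Ro
def move(target,az=None,st=None):
    """target TCP world pos, az = azimuth of tool x (tool pointing down); prints travel cm, rot"""
    from plant import telemetry
    st=st or telemetry.read_state()
    R=Ro.from_rotvec(st["ee_rot"]).as_matrix()
    t=R.T@(np.asarray(target)-st["tool_pos"])*100
    rv=np.zeros(3)
    if az is not None:
        x=np.array([np.cos(az),np.sin(az),0]);z=np.array([0,0,-1.]);G=np.c_[x,np.cross(z,x),z]
        rv=Ro.from_matrix(R.T@G).as_rotvec()
    print("t",round(st["time_s"],2),"pos",st["tool_pos"].round(4),"xaz",round(float(np.arctan2(R[1,0],R[0,0])),3),"zt",R[:,2].round(3),"F",st["force"].round(1),"w",round(st["grip_width"],4))
    print("travel",t.round(2),"rot",rv.round(3))
E
python3 - <<'E'
from h import *
move([.584,-.280,.42],2.29)
# tongs refine
for f in("top0.npz","scene0.npz"):
    s=load(f);X=cloud(s).reshape(-1,3);C=s["frame"].reshape(-1,3).astype(int)
    m=(X[:,2]>.062)&(X[:,2]<.08)&(X[:,0]>.33)&(X[:,0]<.61)&(abs(X[:,1])<.08)
    Y=X[m];print(f,m.sum(),np.median(Y[:,2]))
    for a in np.arange(.34,.6,.02):
        k=Y[(Y[:,0]>=a)&(Y[:,0]<a+.02)]
        y0=np.interp(a,[.355,.6],[.043,-.005])
        L=k[k[:,1]>y0];Rr=k[k[:,1]<=y0]
        print(round(a+.01,2),len(L),L[:,1].mean().round(4) if len(L) else '',len(Rr),Rr[:,1].mean().round(4) if len(Rr) else '')
E
```

```text
t 0.1 pos [ 0.2514 -0.6262  0.4038] xaz 1.952 zt [-0.001  0.001 -1.   ] F [-0.3  0.6 -0.7] w 0.0876
travel [19.75 43.76 -1.59] rot [ 0.    -0.001 -0.338]
top0.npz 260 0.07080005942413059
0.35 11 0.0474 17 0.0381
0.37 8 0.0453 14 0.0348
0.39 7 0.0453 6 0.0241
0.41 8 0.0452 8 0.017
0.43 13 0.0456 19 0.0061
0.45 20 0.0463 17 -0.0002
0.47 15 0.0449 13 -0.006
0.49 8 0.0438 8 -0.0128
0.51 8 0.0426 8 -0.0203
0.53 7 0.0415 8 -0.0282
0.55 7 0.0418 10 -0.0353
0.57 12 0.0406 6 -0.0388
0.59 2 0.0393 0 
scene0.npz 454 0.07034173011670197
0.35 19 0.0487 8 0.0398
0.37 17 0.0485 15 0.0349
0.39 14 0.0492 17 0.0278
0.41 15 0.0487 16 0.0205
0.43 21 0.0504 30 0.0103
0.45 26 0.0514 27 0.0043
0.47 23 0.0497 24 -0.0023
0.49 17 0.0476 17 -0.0101
0.51 15 0.0473 22 -0.0171
0.53 16 0.0468 17 -0.0246
0.55 17 0.0461 20 -0.0306
0.57 25 0.0453 12 -0.0348
0.59 4 0.0427 0
```

Request:
{"name": "play_rows", "arguments": {"rot": [[0, 0, -0.17], [0, 0, -0.34], [0, 0, -0.34], [0, 0, -0.34], [0, 0, -0.34], [0, 0, -0.34], [0, 0, -0.34], [0, 0, -0.34], [0, 0, -0.34], [0, 0, -0.34]], "travel": [[0, 0, -1.6], [19.8, 43.8, -1.6], [19.8, 43.8, -1.6], [19.8, 43.8, -1.6], [19.8, 43.8, -1.6], [19.8, 43.8, -1.6], [19.8, 43.8, -1.6], [19.8, 43.8, -1.6], [19.8, 43.8, -1.6], [19.8, 43.8, -1.6]], "gripper": [1, 1, 1, 1, 1, 1, 1, 1, 1, 1], "grip_force": 20}}

```text
time_s: 1.35
tool_pos: [0.5861, -0.2769, 0.419]
ee_rot: [-1.288, -2.863, -0.001]
force: [-0.2, -0.1, -0.5]
grip_width: 0.0005
```

```bash
python3 - <<'E'
from h import *
from plant import viewer
move([.584,-.280,.36],2.29)
for n in ["scene","top"]:
    s=viewer.snapshot(n);np.savez(f"{n}1.npz",**s)
    P=cloud(s).reshape(-1,3)
    m=(np.hypot(P[:,0]-.58,P[:,1]+.28)<.07)&(P[:,2]>.21)&(P[:,2]<.27)
    Y=P[m];print(n,m.sum(),Y.min(0) if m.any() else '',Y.max(0) if m.any() else '')
crop(load("scene1.npz"),150,80,160,120,5,"pics/d1.png");crop(load("top1.npz"),380,80,160,120,5,"pics/d2.png")
E
```

```text
t 1.35 pos [ 0.5861 -0.2769  0.419 ] xaz 2.296 zt [-0.002  0.002 -1.   ] F [-0.2 -0.1 -0.5] w 0.0005
travel [-0.11 -0.36  5.9 ] rot [-0.    -0.003  0.006]
scene 98 [ 0.56842348 -0.28199353  0.2372623 ] [ 0.60635655 -0.25344067  0.26966368]
top 1 [ 0.58256594 -0.26376324  0.24146127] [ 0.58256594 -0.26376324  0.24146127]
```

View pics/d1.png

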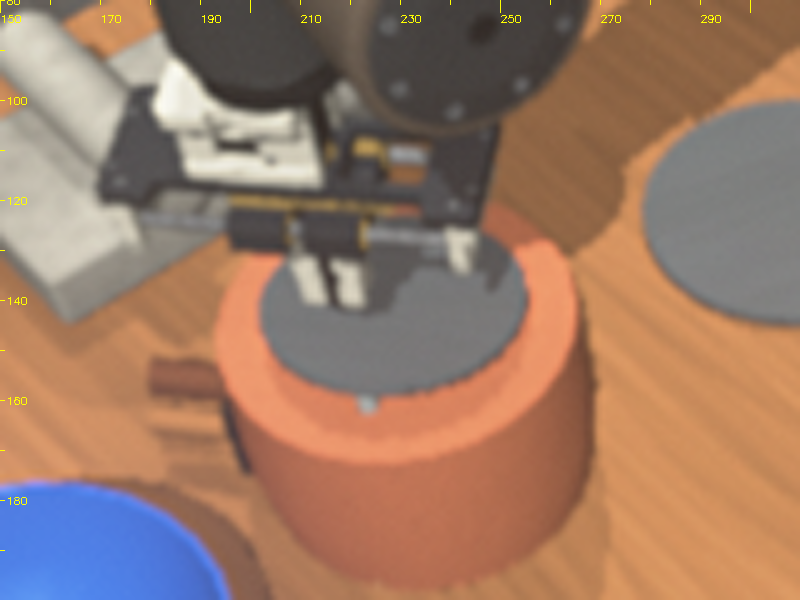

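View pics/d2.png

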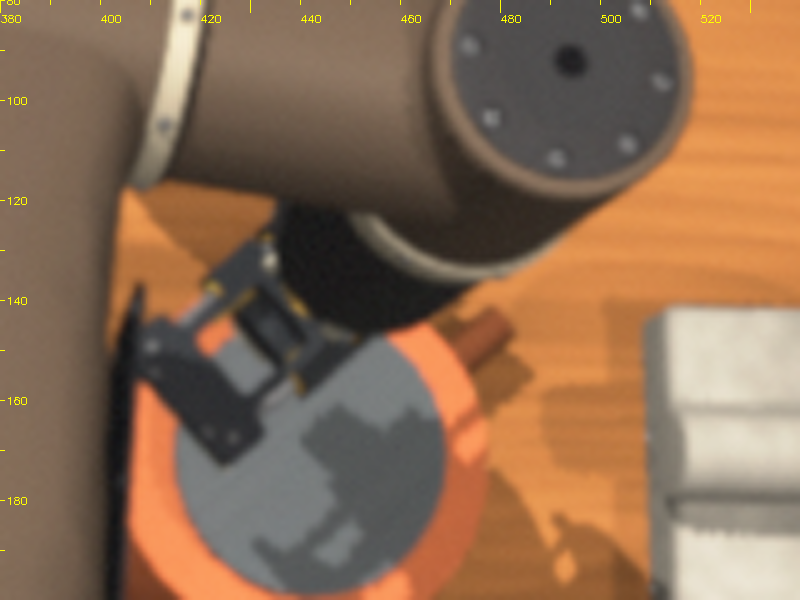

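```bash
cat >> h.py <<'E'
def proj(s,X):
    T=np.linalg.inv(s["world_from_camera"]);K=np.array([[s["fx"],0,s["cx"]],[0,s["fy"],s["cy"]],[0,0,1]],float)
    return cv2.projectPoints(np.asarray(X,float).reshape(-1,1,3),cv2.Rodrigues(T[:3,:3])[0],T[:3,3],K,np.array([float(s["k1"]),0,0,0]))[0][:,0]
E
python3 - <<'E'
from h import *
s=load("scene1.npz")
print(at_z(s,[[223,161]],.15),at_z(s,[[223,161]],.145))
x=np.array([np.cos(2.296),np.sin(2.296),0])
for d in(-.021,0,.021): print(proj(s,np.array([.5861,-.2769,.241])+d*x))
crop(s,190,110,60,60,12,"pics/d3.png")
E
```

```text
[[ 0.59020447 -0.2727224   0.15      ]] [[ 0.58848499 -0.27659276  0.145     ]]
[[209.69218584 137.76045247]]
[[217.26023495 138.32610581]]
[[224.84294211 138.89327313]]
```

View pics/d3.png

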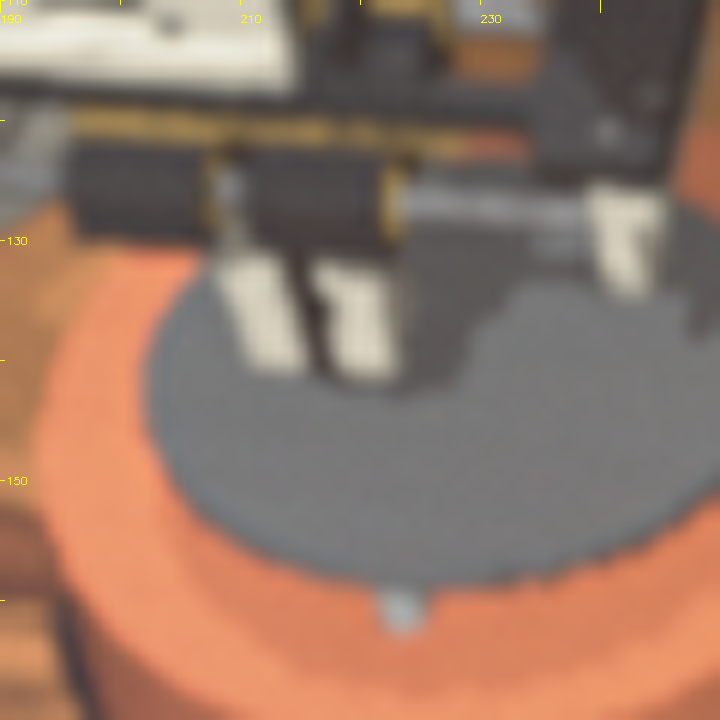

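The scene view shows the shut fingertips at about (216,140), which agrees with the robot's own pose. The peg shows at (223,161) below the plate edge, in line with the tip. I'm trusting the scene camera's y, because the top camera reads about 5 mm low. Pressing down now.

Request:
{"name": "play_rows", "arguments": {"rot": [[0, 0, 0], [0, 0, 0], [0, 0, 0], [0, 0, 0], [0, 0, 0]], "travel": [[0, 0, 3], [0, 0, 6], [0, 0, 6.8], [0, 0, 6.8], [0, 0, 6.8]], "gripper": [1, 1, 1, 1, 1]}}

```text
time_s: 2.08
tool_pos: [0.5844, -0.2793, 0.3529]
ee_rot: [-1.293, -2.863, -0.001]
force: [-0.6, -0.5, 0.4]
grip_width: 0.0009
```

Request:
{"name": "play_rows", "arguments": {"rot": [[0, 0, 0], [0, 0, 0], [0, 0, 0], [0, 0, 0], [0, 0, 0], [0, 0, 0]], "travel": [[0, 0, 0.4], [0, 0, 0.8], [0, 0, 1.2], [0, 0, 1.4], [0, 0, 1.4], [0, 0, 1.4]], "gripper": [1, 1, 1, 1, 1, 1]}}

```text
time_s: 2.82
tool_pos: [0.5846, -0.2792, 0.339]
ee_rot: [1.293, 2.863, 0.002]
force: [1.4, 1.4, 2.2]
grip_width: 0.0004
```

Request:
{"name": "play_rows", "arguments": {"rot": [[0, 0, 0], [0, 0, 0], [0, 0, 0], [0, 0, 0], [0, 0, 0], [0, 0, 0]], "travel": [[0, 0, 0.3], [0, 0, 0.6], [0, 0, 0.9], [0, 0, 1.2], [0, 0, 1.3], [0, 0, 1.3]], "gripper": [1, 1, 1, 1, 1, 1]}}

```text
time_s: 3.58
tool_pos: [0.5845, -0.2793, 0.3258]
ee_rot: [-1.293, -2.863, -0.001]
force: [2.3, 0.4, 3.5]
grip_width: 0.0003
```

Request:
{"name": "play_rows", "arguments": {"rot": [[0, 0, 0], [0, 0, 0], [0, 0, 0]], "travel": [[0, 0, 0.2], [0, 0, 0.3], [0, 0, 0.3]], "gripper": [1, 1, 1]}}

```text
time_s: 3.95
tool_pos: [0.5846, -0.2792, 0.3231]
ee_rot: [1.292, 2.863, 0.001]
force: [1.9, 2.1, 5.5]
grip_width: 0.0009
```

Request:
{"name": "play_rows", "arguments": {"rot": [[0, 0, 0], [0, 0, 0], [0, 0, 0]], "travel": [[0, 0, 0.1], [0, 0, 0.2], [0, 0, 0.2]], "gripper": [1, 1, 1]}}

```text
time_s: 4.32
tool_pos: [0.5845, -0.2792, 0.3229]
ee_rot: [1.291, 2.863, 0.001]
force: [-2.4, 5.6, 14.4]
grip_width: 0.0006
```

Request:
{"name": "play_rows", "arguments": {"rot": [[0, 0, 0], [0, 0, 0], [0, 0, 0]], "travel": [[0, 0, 0.25], [0, 0, 0.25], [0, 0, 0.25]], "gripper": [1, 1, 1]}}

```text
time_s: 4.7
tool_pos: [0.5843, -0.279, 0.3229]
ee_rot: [1.29, 2.862, 0.0]
force: [-3.4, 6.3, 18.1]
grip_width: 0.0008
```

Request:
{"name": "play_rows", "arguments": {"rot": [[0, 0, 0], [0, 0, 0], [0, 0, 0]], "travel": [[0, 0, -2], [0, 0, -9], [0, 0, -9]], "gripper": [1, 1, 1]}}

```text
time_s: 5.08
tool_pos: [0.5842, -0.2796, 0.4172]
ee_rot: [1.287, 2.857, 0.0]
force: [0.6, -0.6, -0.7]
grip_width: 0.0006
```

```bash
python3 - <<'E'
from h import *
from plant import viewer
s=viewer.snapshot("scene");np.savez("scene2.npz",**s);crop(s,170,90,120,110,6,"pics/e1.png")
X=cloud(s).reshape(-1,3);C=s["frame"].reshape(-1,3).astype(int)
m=((C.max(1)-C.min(1))<30)&(np.hypot(X[:,0]-.5346,X[:,1]+.3228)<.085)&(X[:,2]>.13)&(X[:,2]<.17)
Y=X[m];k=np.linalg.lstsq(np.c_[Y[:,:2],np.ones(len(Y))],Y[:,2],rcond=None)[0];print(m.sum(),k,np.median(Y[:,2]),Y.min(0),Y.max(0))
g=[.4535,.0275]
move([g[0],g[1],.36],1.372)
E
```

```text
1324 [0.00112648 0.01822461 0.15024569] 0.14516626776418223 [ 0.45385841 -0.39707468  0.13576355] [ 0.61034162 -0.24478483  0.15205222]
t 5.12 pos [ 0.5839 -0.2794  0.4158] xaz 2.295 zt [ 0.006 -0.002 -1.   ] F [ 0.6 -0.4  0. ] w 0.0005
travel [31.66 10.54  5.45] rot [0.005 0.004 0.923]
```

View pics/e1.png

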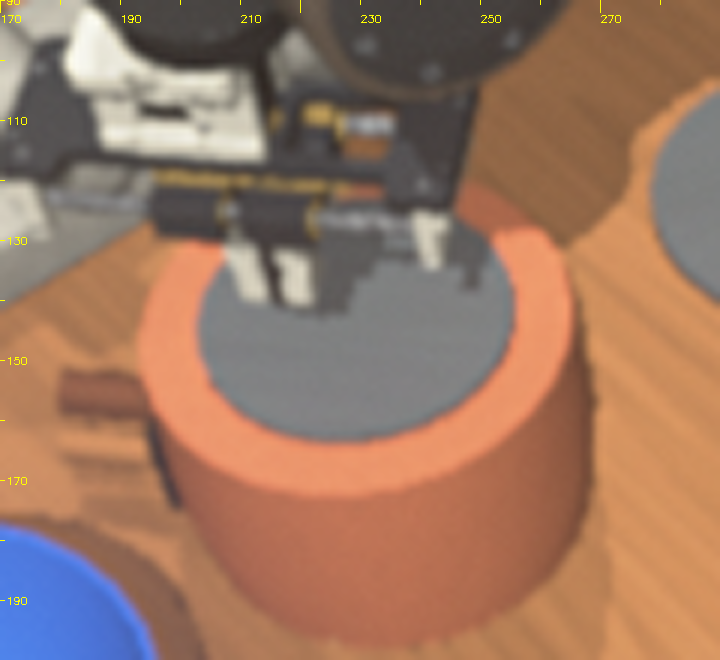

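The plate now lies flat: its top is at z 0.145, the peg is out of sight, and the rim is evenly on the stove. Moving on to the tongs.

Request:
{"name": "play_rows", "arguments": {"rot": [[0, 0, 0.17], [0, 0, 0.34], [0, 0, 0.51], [0, 0, 0.68], [0, 0, 0.85], [0, 0, 0.92], [0, 0, 0.92], [0, 0, 0.92], [0, 0, 0.92]], "travel": [[3, 1, 1], [9, 3, 2], [14, 4.7, 3], [20, 6.7, 4], [26, 8.7, 5], [31.7, 10.5, 5.5], [31.7, 10.5, 5.5], [31.7, 10.5, 5.5], [31.7, 10.5, 5.5]], "gripper": [-1, -1, -1, -1, -1, -1, -1, -1, -1]}}

```text
time_s: 6.25
tool_pos: [0.4532, 0.0268, 0.359]
ee_rot: [2.425, 1.99, 0.003]
force: [0.4, -0.1, -0.2]
grip_width: 0.0843
```

```bash
python3 - <<'E'
from h import *
from plant import viewer
move([.4535,.0275,.224],1.372)
for n in["scene","top"]:
    s=viewer.snapshot(n);np.savez(n+"3.npz",**s)
crop(load("scene3.npz"),250,120,160,140,5,"pics/f1.png")
crop(load("top3.npz"),270,130,110,120,5,"pics/f2.png")
E
```

```text
t 6.25 pos [0.4532 0.0268 0.359 ] xaz 1.374 zt [ 0.005 -0.003 -1.   ] F [ 0.4 -0.1 -0.2] w 0.0843
travel [ 0.1  -0.05 13.5 ] rot [0.005 0.002 0.002]
```

View pics/f1.png

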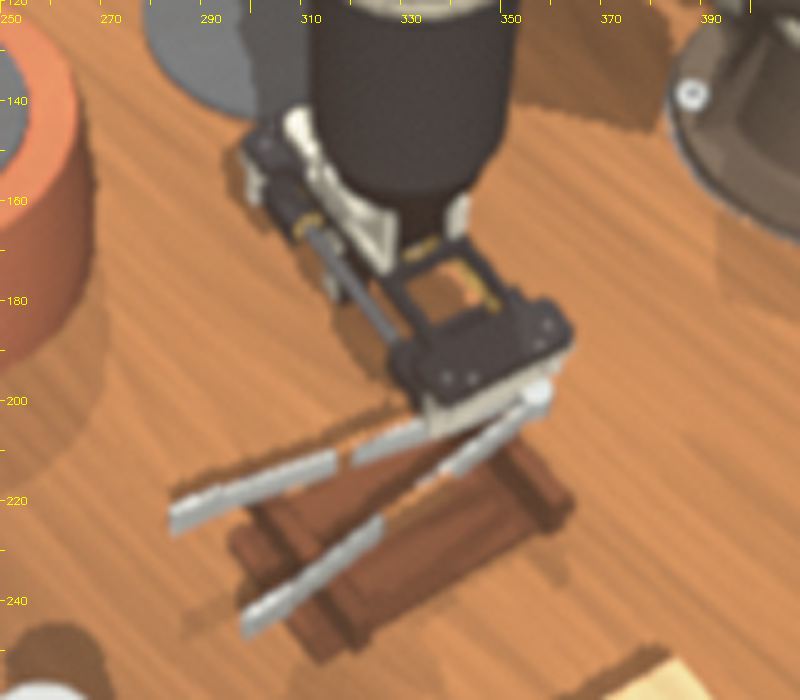

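View pics/f2.png

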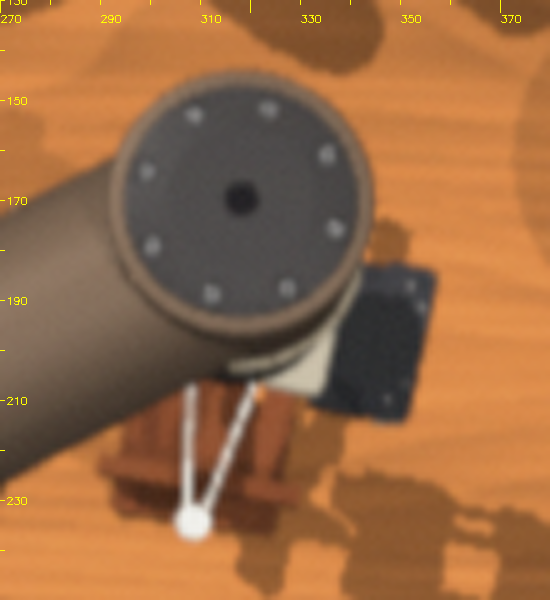

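```bash
python3 - <<'E'
from h import *
s=load("scene3.npz")
a=at_z(s,[[326,224.5],[338,214.5],[332,219.5],[357,198]],.072);print(a)
d=np.array([np.cos(-.2),np.sin(-.2),0]);print("pad along-axis dist from pivot",(a[:3]-a[3])@d)
# tip plane of gripper now
E
```

```text
[[0.48586603 0.05222184 0.072     ]
 [0.43755504 0.05153035 0.072     ]
 [0.4618859  0.05187842 0.072     ]
 [0.35640183 0.04873939 0.072     ]]
pad along-axis dist from pivot [0.12619168 0.07898108 0.10275778]
```

Request:
{"name": "play_rows", "arguments": {"rot": [[0, 0, 0], [0, 0, 0], [0, 0, 0], [0, 0, 0], [0, 0, 0], [0, 0, 0]], "travel": [[0.1, 0.2, 3], [0.1, 0.2, 7], [0.1, 0.2, 11], [0.1, 0.2, 13.8], [0.1, 0.2, 13.8], [0.1, 0.2, 13.8]], "gripper": [-1, -1, -1, -1, -1, -1]}}

```text
time_s: 7.1
tool_pos: [0.4568, 0.0265, 0.2219]
ee_rot: [2.426, 1.987, 0.005]
force: [0.8, 0.2, 0.3]
grip_width: 0.0877
```

```bash
python3 - <<'E'
from h import *
from plant import viewer
move([.455,.0275,.221],1.372)
for n in["scene"]:
    s=viewer.snapshot(n);np.savez(n+"4.npz",**s)
crop(s,270,150,120,110,6,"pics/g1.png")
E
```

```text
t 7.1 pos [0.4568 0.0265 0.2219] xaz 1.372 zt [ 0.006 -0.002 -1.   ] F [0.8 0.2 0.3] w 0.0877
travel [ 0.06 -0.2   0.09] rot [0.006 0.001 0.   ]
```

View pics/g1.png

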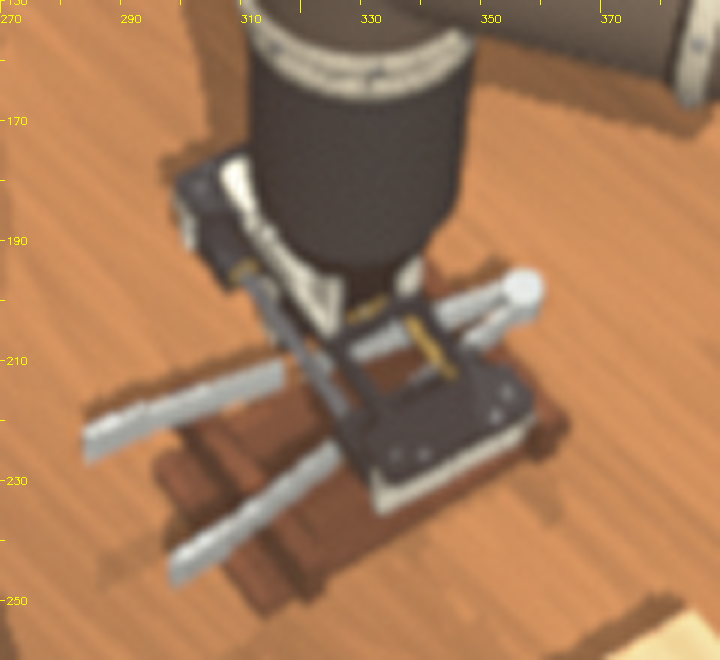

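The fingers straddle both grip pads, and the tongs haven't moved (tips at (284,224) and (299,244)). Closing to about 50 mm.

Request:
{"name": "play_rows", "arguments": {"rot": [[0, 0, 0], [0, 0, 0], [0, 0, 0], [0, 0, 0], [0, 0, 0], [0, 0, 0]], "travel": [[0, -0.1, 0.1], [0, -0.1, 0.1], [0, -0.1, 0.1], [0, -0.1, 0.1], [0, -0.1, 0.1], [0, -0.1, 0.1]], "gripper": [-0.4, -0.25, -0.2, -0.14, -0.14, -0.14], "grip_force": 15}}

```text
time_s: 7.9
tool_pos: [0.4561, 0.027, 0.2215]
ee_rot: [2.426, 1.987, 0.007]
force: [-0.0, 0.1, 3.6]
grip_width: 0.0504
```

Request:
{"name": "play_rows", "arguments": {"rot": [[0, 0, 0], [0, 0, 0], [0, 0, 0], [0, 0, 0], [0, 0, 0]], "travel": [[0, 0, -1], [0, 0, -3], [0, 0, -6], [0, 0, -8], [0, 0, -8]], "gripper": [-0.14, -0.14, -0.14, -0.14, -0.14]}}

```text
time_s: 8.52
tool_pos: [0.4558, 0.0273, 0.3031]
ee_rot: [2.425, 1.987, 0.012]
force: [0.3, 0.3, -1.1]
grip_width: 0.05
```

```bash
python3 - <<'E'
from h import *
from plant import viewer
move([.455,.0275,.221],1.372)
for n in["scene","top"]:
    s=viewer.snapshot(n);np.savez(n+"5.npz",**s)
    P=cloud(s).reshape(-1,3);m=(P[:,0]>.52)&(P[:,0]<.62)&(abs(P[:,1])<.06)&(P[:,2]>.11)&(P[:,2]<.2)
    Y=P[m];print(n,len(Y))
    for a in(.52,.54,.56,.58):
        k=Y[(Y[:,0]>=a)&(Y[:,0]<a+.02)]
        for nm,q in(("L",k[k[:,1]>0.002]),("R",k[k[:,1]<=.002])):
            if len(q):print(a,nm,len(q),q.mean(0).round(4),q[:,2].max().round(4))
crop(load("scene5.npz"),250,110,150,130,5,"pics/g2.png")
E
```

```text
t 8.53 pos [0.4558 0.0273 0.3031] xaz 1.373 zt [ 0.01 -0.   -1.  ] F [ 0.3  0.3 -1.1] w 0.05
travel [-0.01 -0.16  8.21] rot [ 0.01  -0.002  0.001]
scene 220
0.52 L 29 [0.5304 0.0436 0.146 ] 0.1576
0.52 R 36 [ 0.5296 -0.0178  0.1459] 0.1588
0.54 L 33 [0.5508 0.0433 0.146 ] 0.1575
0.54 R 42 [ 0.5493 -0.0239  0.1466] 0.158
0.56 L 41 [0.5703 0.0415 0.1481] 0.1606
0.56 R 28 [ 0.5656 -0.0271  0.1472] 0.1605
0.58 L 11 [0.5825 0.0396 0.1469] 0.1608
top 4
0.56 R 4 [ 0.5689 -0.0332  0.1555] 0.1569
```

View pics/g2.png

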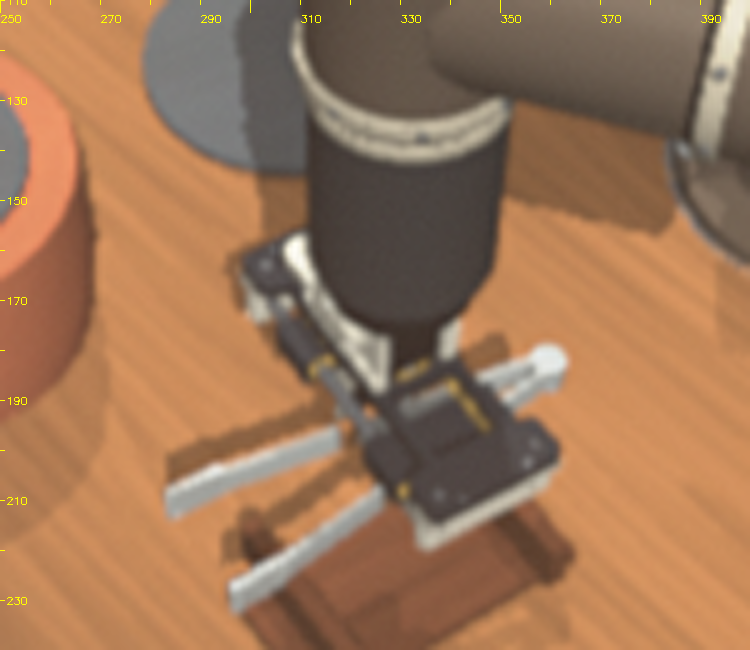

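```bash
python3 - <<'E'
from h import *
move([.3952,.3908,.310],1.373)
E
```

```text
t 8.62 pos [0.4551 0.027  0.3012] xaz 1.372 zt [ 0.007 -0.002 -1.   ] F [-0.4 -0.  -1. ] w 0.05
travel [ 34.49 -13.04  -0.97] rot [ 0.007  0.    -0.001]
```

Request:
{"name": "play_rows", "arguments": {"rot": [[0, 0, 0], [0, 0, 0], [0, 0, 0], [0, 0, 0], [0, 0, 0], [0, 0, 0], [0, 0, 0], [0, 0, 0], [0, 0, 0], [0, 0, 0]], "travel": [[2, -0.8, -1], [6, -2.3, -1], [10.5, -4, -1], [15, -5.7, -1], [19.5, -7.4, -1], [24, -9.1, -1], [28, -10.6, -1], [31.5, -11.9, -1], [34.5, -13, -1], [34.5, -13, -1]], "gripper": [-0.14, -0.14, -0.14, -0.14, -0.14, -0.14, -0.14, -0.14, -0.14, -0.14]}}

```text
time_s: 9.88
tool_pos: [0.3951, 0.3925, 0.3086]
ee_rot: [2.424, 1.989, 0.003]
force: [0.1, -0.2, -1.1]
grip_width: 0.0503
```

Request:
{"name": "play_rows", "arguments": {"rot": [[0, 0, 0]], "travel": [[0, 0, 0]], "gripper": [-0.14]}}

```text
time_s: 10.0
tool_pos: [0.3948, 0.3919, 0.3074]
ee_rot: [2.423, 1.988, -0.0]
force: [-0.8, -0.2, -1.9]
grip_width: 0.0497
```

```bash
python3 - <<'E'
from h import *
from plant import viewer
move([.3952,.3908,.310],1.373)
for n in["scene","top"]:
    s=viewer.snapshot(n);np.savez(n+"6.npz",**s)
crop(load("scene6.npz"),330,200,140,120,5,"pics/k1.png")
crop(load("top6.npz"),160,130,140,110,5,"pics/k2.png")
E
```

```text
t 10.0 pos [0.3948 0.3919 0.3074] xaz 1.374 zt [ 0.004 -0.006 -1.   ] F [-0.8 -0.2 -1.9] w 0.0497
travel [-0.1   0.07 -0.26] rot [0.005 0.005 0.001]
```

View pics/k1.png

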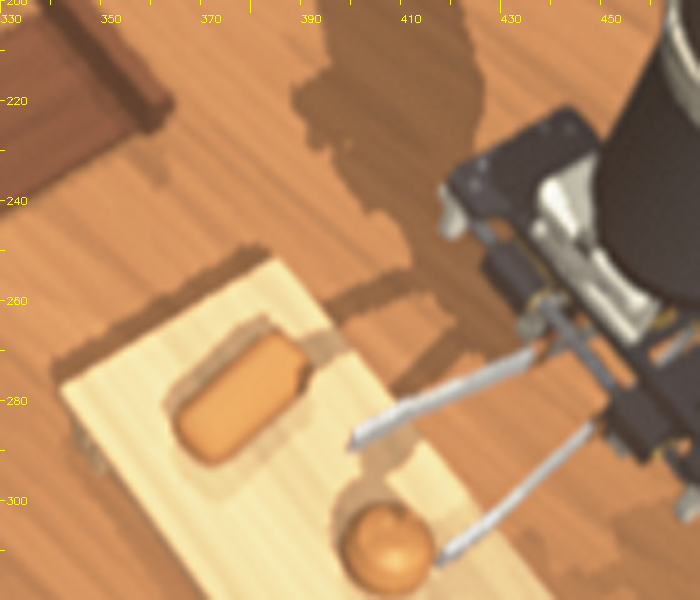

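View pics/k2.png

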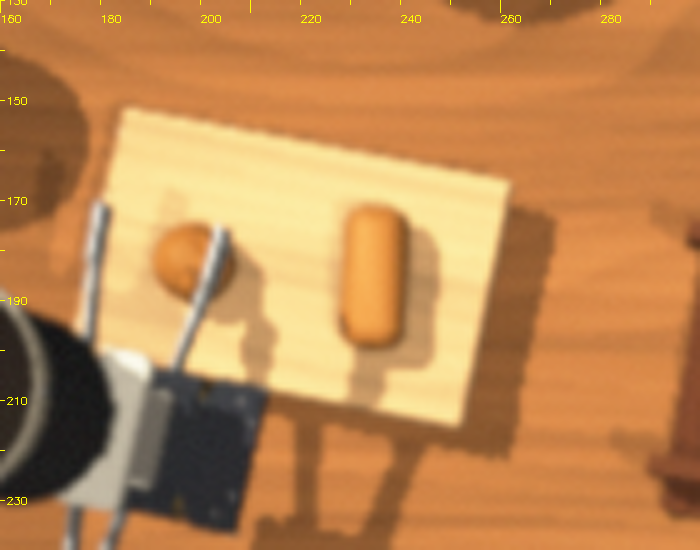

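```bash
python3 - <<'E'
from h import *
s=load("scene6.npz");t=load("top6.npz")
d=np.array([np.cos(-.198),np.sin(-.198),0])
for n,c,uv in(("scene",s,[[400.2,287],[418.3,310.5]]),("top",t,[[180.3,171],[203.8,175.5]])):
    w=at_z(c,uv,.157);m=w.mean(0);print(n,w,"gap",np.linalg.norm(w[0]-w[1]),"tipmid",m-.017*d)
print("bun top",at_z(t,[[198.2,182]],.07), "scene", at_z(s,[[406.5,309.5]],.065))
P=cloud(s).reshape(-1,3);m=(P[:,0]>.44)&(P[:,0]<.56)&(P[:,1]>.3)&(P[:,1]<.46)&(P[:,2]>.115)&(P[:,2]<.175);Y=P[m];print(len(Y))
q=(Y[:,:2]-[.3948,.3919]);al=q@d[:2];la=q@[-d[1],d[0]]
for a in np.arange(.05,.14,.015):
    k=(al>=a)&(al<a+.015)
    for sg in(1,-1):
        j=k&(la*sg>0)
        if j.any():print(a.round(3),sg,j.sum(),la[j].mean().round(4),Y[j,2].mean().round(4),Y[j,2].max().round(4))
print(al.max())
E
```

```text
scene [[0.51037071 0.33522663 0.157     ]
 [0.52347972 0.40282587 0.157     ]] gap 0.06885857281943279 tipmid [0.50025736 0.3723703  0.157     ]
top [[0.52019026 0.39581552 0.157     ]
 [0.50847538 0.32980689 0.157     ]] gap 0.06704011660488504 tipmid [0.49766497 0.36615525 0.157     ]
bun top [[0.50210032 0.364561   0.07      ]] scene [[0.50543915 0.37177645 0.065     ]]
207
0.05 1 14 0.028 0.1506 0.1604
0.05 -1 19 -0.0274 0.1504 0.1592
0.065 1 11 0.0307 0.156 0.1612
0.065 -1 21 -0.0293 0.1524 0.1608
0.08 1 15 0.0332 0.1536 0.1621
0.08 -1 22 -0.0314 0.1506 0.1597
0.095 1 17 0.0347 0.1561 0.1633
0.095 -1 26 -0.0322 0.1529 0.1641
0.11 1 27 0.0357 0.1518 0.1622
0.11 -1 27 -0.0333 0.1515 0.1627
0.12499535692836349
```

Both views agree that the tongs tip is about 4 mm short of the bun along the tongs and laterally centred within 2 mm. In the top view the paddles end at (180,171) and (204,175) with the bun at (198,182). Descending in two steps with a correction.

Request:
{"name": "play_rows", "arguments": {"rot": [[0, 0, 0], [0, 0, 0], [0, 0, 0], [0, 0, 0], [0, 0, 0]], "travel": [[0, 0.4, 0.5], [0, 0.4, 2], [0, 0.4, 3.5], [0, 0.4, 4.5], [0, 0.4, 4.5]], "gripper": [-0.14, -0.14, -0.14, -0.14, -0.14]}}

```text
time_s: 10.72
tool_pos: [0.399, 0.3904, 0.2615]
ee_rot: [2.423, 1.987, -0.003]
force: [0.0, -0.4, -0.8]
grip_width: 0.0502
```

```bash
python3 - <<'E'
from h import *
from plant import viewer
move([.399,.391,.2205],1.373)
for n in["scene","top"]:
    s=viewer.snapshot(n);np.savez(n+"7.npz",**s)
crop(load("scene7.npz"),360,240,100,90,7,"pics/l1.png")
crop(load("top7.npz"),160,140,100,90,7,"pics/l2.png")
E
```

```text
t 10.72 pos [0.399  0.3904 0.2615] xaz 1.374 zt [ 0.004 -0.007 -1.   ] F [ 0.  -0.4 -0.8] w 0.0502
travel [ 0.09 -0.03  4.1 ] rot [0.005 0.006 0.001]
```

View pics/l1.png

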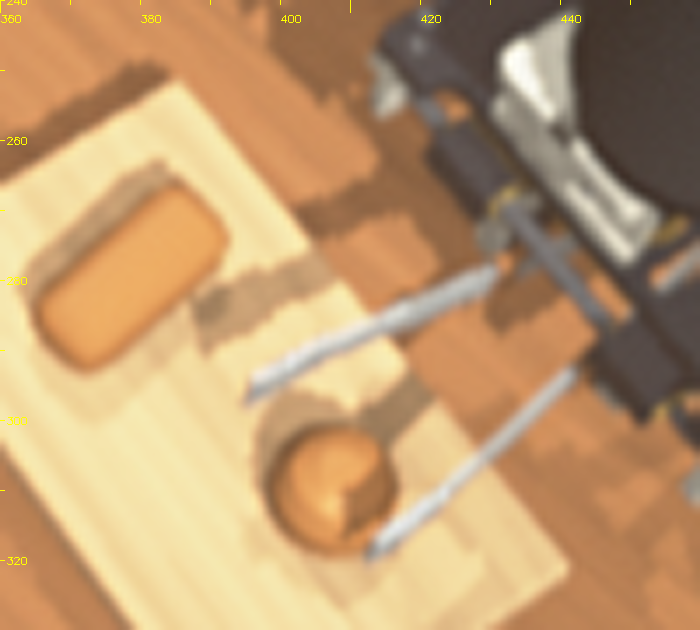

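View pics/l2.png

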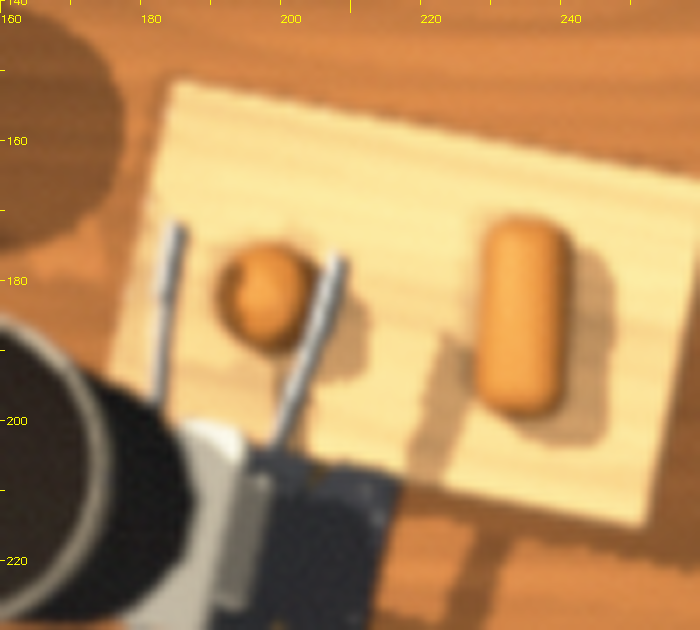

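```bash
python3 - <<'E'
from h import *
s=load("scene7.npz");t=load("top7.npz")
d=np.array([np.cos(-.197),np.sin(-.197),0]);l=np.array([-d[1],d[0],0])
for n,c,uv,b in(("scene",s,[[395,294.5],[413,318]],at_z(s,[[406.3,309.5]],.065)[0]),("top",t,[[185,172],[207.8,176.5]],at_z(t,[[197,182]],.068)[0])):
    w=at_z(c,uv,.112);m=w.mean(0)-.017*d;print(n,"gap",np.linalg.norm(w[0]-w[1]),"tipmid",m,"bun",b,"along",(b-m)@d,"lat",(b-m)@l)
P=cloud(t).reshape(-1,3);m=(np.hypot(P[:,0]-.503,P[:,1]-.366)<.03)&(P[:,2]>.05)&(P[:,2]<.085);print(P[m].mean(0),P[m].max(0),P[m].min(0))
E
```

```text
scene gap 0.07093164319430437 tipmid [0.50547774 0.37041162 0.112     ] bun [0.50581324 0.37142747 0.065     ] along 0.00013018929626861206 lat 0.001061869725607648
top gap 0.06717004169273443 tipmid [0.50186131 0.3644382  0.112     ] bun [0.50232567 0.3685687  0.068     ] along -0.00035307621489082927 lat 0.0041415018949180595
[0.50272114 0.36553278 0.07292386] [0.52793083 0.39030718 0.08449843] [0.48059955 0.34574988 0.05022404]
```

Request:
{"name": "play_rows", "arguments": {"rot": [[0, 0, 0], [0, 0, 0], [0, 0, 0], [0, 0, 0], [0, 0, 0]], "travel": [[0.2, 0, 0.8], [0.2, 0, 2], [0.2, 0, 3.2], [0.2, 0, 4.1], [0.2, 0, 4.1]], "gripper": [-0.14, -0.14, -0.14, -0.14, -0.14]}}

```text
time_s: 11.45
tool_pos: [0.3996, 0.3923, 0.2207]
ee_rot: [2.423, 1.987, -0.002]
force: [0.2, 0.2, -1.1]
grip_width: 0.0499
```

```bash
python3 - <<'E'
from h import *
from plant import viewer
move([.399,.391,.2205],1.373)
for n in["scene","top"]:
    s=viewer.snapshot(n);np.savez(n+"8.npz",**s)
crop(load("scene8.npz"),370,260,80,75,8,"pics/m1.png")
crop(load("top8.npz"),165,150,80,70,8,"pics/m2.png")
E
```

```text
t 11.45 pos [0.3996 0.3923 0.2207] xaz 1.374 zt [ 0.004 -0.007 -1.   ] F [ 0.2  0.2 -1.1] w 0.0499
travel [-0.14 -0.04  0.02] rot [0.005 0.006 0.001]
```

View pics/m1.png

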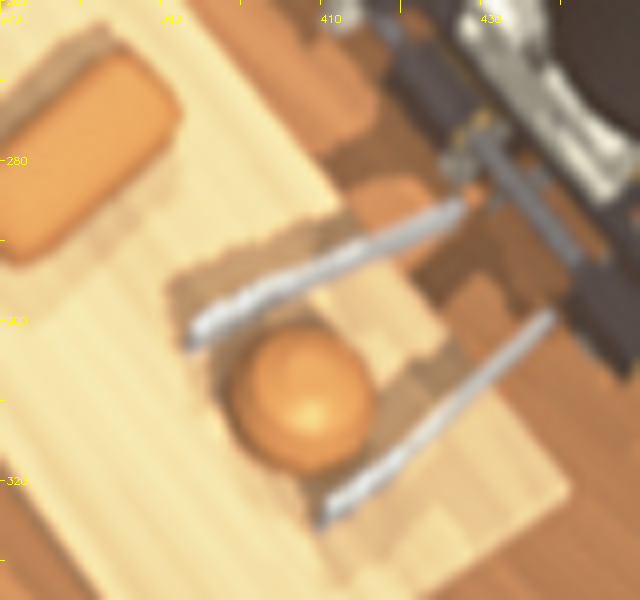

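View pics/m2.png

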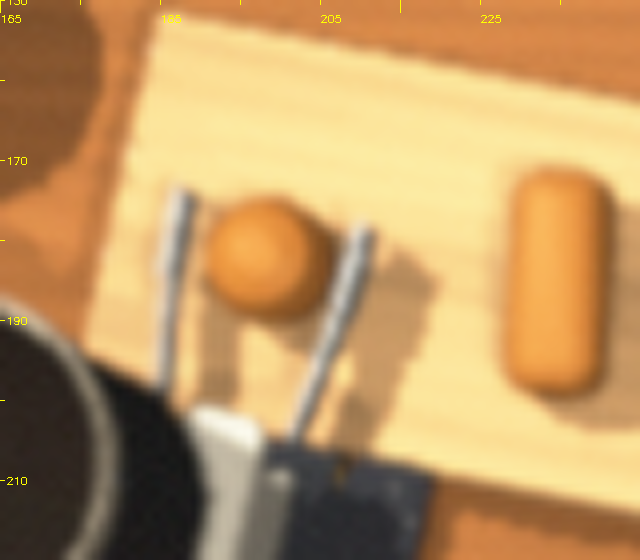

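The bun, at (408,310) in the scene view and (198,183) in the top view, sits between the paddles with clearance on both sides. Squeezing.

Request:
{"name": "play_rows", "arguments": {"rot": [[0, 0, 0], [0, 0, 0], [0, 0, 0], [0, 0, 0], [0, 0, 0], [0, 0, 0], [0, 0, 0], [0, 0, 0]], "travel": [[0, 0, 0], [0, 0, 0], [0, 0, 0], [0, 0, 0], [0, 0, 0], [0, 0, 0], [0, 0, 0], [0, 0, 0]], "gripper": [-0.08, -0.04, 0, 0.04, 0.08, 0.15, 0.15, 0.15], "grip_force": 22}}

```text
time_s: 12.55
tool_pos: [0.3998, 0.3927, 0.2217]
ee_rot: [2.423, 1.988, 0.0]
force: [-0.1, -0.1, -0.4]
grip_width: 0.0414
```

Request:
{"name": "play_rows", "arguments": {"rot": [[0, 0, 0], [0, 0, 0], [0, 0, 0], [0, 0, 0], [0, 0, 0], [0, 0, 0]], "travel": [[0, 0, -1], [0, 0, -3], [0, 0, -6], [0, 0, -9], [0, 0, -12], [0, 0, -12]], "gripper": [0.15, 0.15, 0.15, 0.15, 0.15, 0.15]}}

```text
time_s: 13.3
tool_pos: [0.3996, 0.394, 0.345]
ee_rot: [2.424, 1.99, 0.009]
force: [-0.3, -0.0, -2.2]
grip_width: 0.0409
```

```bash
python3 - <<'E'
from h import *
from plant import viewer
move([.42,.0,.44])
for n in["scene","top"]:
    s=viewer.snapshot(n);np.savez(n+"9.npz",**s)
crop(load("scene9.npz"),340,200,120,120,5,"pics/n1.png")
E
```

```text
t 13.3 pos [0.3996 0.394  0.345 ] xaz 1.375 zt [ 0.008 -0.001 -1.   ] F [-0.3 -0.  -2.2] w 0.0409
travel [-38.24   9.75  -9.46] rot [0. 0. 0.]
```

View pics/n1.png

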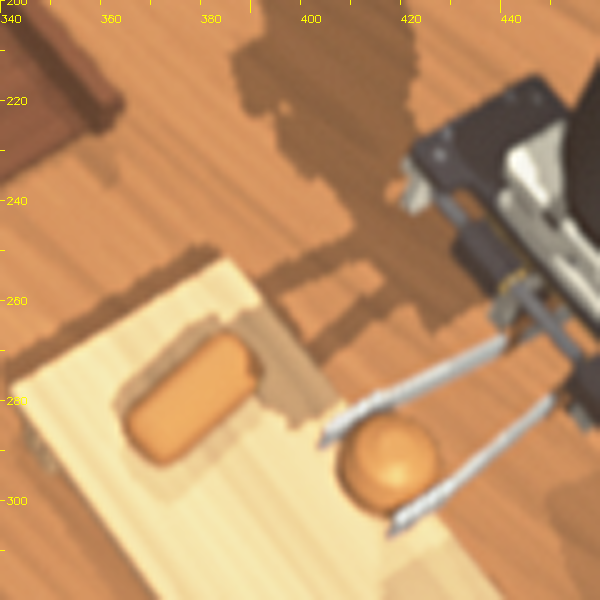

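```bash
python3 - <<'E'
from h import *
for f in("scene9.npz","top9.npz"):
    s=load(f);X=cloud(s).reshape(-1,3);C=s["frame"].reshape(-1,3).astype(int)
    g=(C.max(1)-C.min(1))<30
    m=g&(np.hypot(X[:,0]-.5346,X[:,1]+.325)<.1)&(X[:,2]>.135)&(X[:,2]<.16)
    M=np.zeros(256000,np.uint8);M[m]=255
    cs,_=cv2.findContours(M.reshape(400,640),cv2.RETR_EXTERNAL,cv2.CHAIN_APPROX_NONE);c=max(cs,key=cv2.contourArea)
    W=at_z(s,c[:,0].astype(float),.145);print(f,cv2.fitEllipse((W[:,:2]*1000).astype(np.float32)),len(c))
    Y=X[m];print(np.linalg.lstsq(np.c_[Y[:,:2]-[.535,-.325],np.ones(len(Y))],Y[:,2],rcond=None)[0])
    # bun now
    m=(np.hypot(X[:,0]-.507,X[:,1]-.37)<.04)&(X[:,2]>.165)&(X[:,2]<.22)&(C[:,0]-C[:,2]>60);Y=X[m];print("bun",m.sum(),Y.min(0),Y.max(0))
a=-.54
p=np.array([.5345,-.3225]);az=np.arctan2(p[1],p[0]);gp=p-.110*np.array([np.cos(az),np.sin(az)])
print(gp,az,az+np.pi/2)
move([.48,.07,.405],1.375);move([gp[0],gp[1],.4065],az+np.pi/2)
E
```

```text
scene9.npz ((533.0167236328125, -322.470947265625), (152.11351013183594, 152.84812927246094), 40.17034912109375) 129
[0.00132722 0.01642858 0.14505899]
bun 352 [0.47202828 0.34331168 0.17148947] [0.5270988  0.40116744 0.20921366]
top9.npz ((532.41845703125, -328.32147216796875), (152.1169891357422, 152.94329833984375), 151.3006591796875) 152
[-0.00392938 -0.00234929  0.14502336]
bun 231 [0.47740391 0.3388762  0.16935907] [0.52576875 0.39697069 0.20474567]
[ 0.440316   -0.26567242] -0.5428920227046201 1.0279043040902764
t 13.4 pos [0.3991 0.3931 0.3419] xaz 1.374 zt [ 0.005 -0.005 -1.   ] F [ 0.2  1.1 -3.2] w 0.0412
travel [-30.13  14.29  -6.11] rot [ 0.006  0.004 -0.001]
t 13.4 pos [0.3991 0.3931 0.3419] xaz 1.374 zt [ 0.005 -0.005 -1.   ] F [ 0.2  1.1 -3.2] w 0.0412
travel [-63.82  16.97  -6.12] rot [0.006 0.003 0.346]
```

The bun is held firmly between the paddles at (416,292) in the scene view, the roll hasn't moved, and the plate is flat in both clouds. Carrying it over now.

Request:
{"name": "play_rows", "arguments": {"rot": [[0, 0, 0], [0, 0, 0], [0, 0, 0], [0, 0, 0], [0, 0, 0], [0, 0, 0], [0, 0, 0], [0, 0, 0], [0, 0, 0], [0, 0, 0]], "travel": [[-1, 0.5, -3], [-4, 2, -5], [-8, 4, -6.5], [-12, 6, -6.5], [-16.5, 8, -6.5], [-21, 10, -6.5], [-25, 12, -6.5], [-28, 13.5, -6.5], [-30, 14.3, -6.5], [-30, 14.3, -6.5]], "gripper": [0.15, 0.15, 0.15, 0.15, 0.15, 0.15, 0.15, 0.15, 0.15, 0.15]}}

```text
time_s: 14.65
tool_pos: [0.4801, 0.07, 0.4076]
ee_rot: [2.427, 1.986, -0.003]
force: [-0.2, 0.1, -1.7]
grip_width: 0.0412
```

```bash
python3 - <<'E'
from h import *
move([.439,-.267,.4075],1.028)
E
```

```text
t 14.65 pos [0.4801 0.07   0.4076] xaz 1.372 zt [ 0.003 -0.006 -1.   ] F [-0.2  0.1 -1.7] w 0.0412
travel [-33.85   2.64   0.2 ] rot [0.005 0.004 0.344]
```

Request:
{"name": "play_rows", "arguments": {"rot": [[0, 0, 0.02], [0, 0, 0.06], [0, 0, 0.11], [0, 0, 0.16], [0, 0, 0.21], [0, 0, 0.26], [0, 0, 0.31], [0, 0, 0.344], [0, 0, 0.344], [0, 0, 0.344]], "travel": [[-2, 0.1, 0], [-6, 0.5, 0], [-11, 0.9, 0], [-16, 1.3, 0], [-21, 1.7, 0], [-26, 2.1, 0], [-30, 2.4, 0], [-32.5, 2.6, 0], [-33.8, 2.6, 0], [-33.8, 2.6, 0]], "gripper": [0.15, 0.15, 0.15, 0.15, 0.15, 0.15, 0.15, 0.15, 0.15, 0.15]}}

```text
time_s: 15.9
tool_pos: [0.4384, -0.2667, 0.409]
ee_rot: [2.732, 1.541, -0.002]
force: [-0.3, 0.1, -2.4]
grip_width: 0.0411
```

Request:
{"name": "play_rows", "arguments": {"rot": [[0, 0, 0], [0, 0, 0], [0, 0, 0]], "travel": [[0, 0, 0], [0, 0, 0], [0, 0, 0]], "gripper": [0.15, 0.15, 0.15]}}

```text
time_s: 16.27
tool_pos: [0.4385, -0.2662, 0.4091]
ee_rot: [2.731, 1.542, -0.001]
force: [0.0, 0.2, -2.1]
grip_width: 0.0411
```

```bash
python3 - <<'E'
from h import *
from plant import viewer
move([.439,-.267,.4075],1.028)
for n in["scene","top"]:
    s=viewer.snapshot(n);np.savez(n+"10.npz",**s)
    cv2.imwrite(f"pics/{n}10.png",s["frame"][:,:,::-1])
    X=cloud(s).reshape(-1,3);C=s["frame"].reshape(-1,3).astype(int)
    m=(np.hypot(X[:,0]-.533,X[:,1]+.324)<.06)&(X[:,2]>.2)&(X[:,2]<.29)&(C[:,0]-C[:,2]>60);Y=X[m];print("bun",m.sum(),Y.min(0),Y.max(0))
crop(load("scene10.npz"),160,60,150,120,5,"pics/o1.png")
E
```

```text
t 16.27 pos [ 0.4385 -0.2662  0.4091] xaz 1.028 zt [ 0.002 -0.005 -1.   ] F [ 0.   0.2 -2.1] w 0.0411
travel [-0.04  0.08  0.16] rot [0.005 0.004 0.   ]
bun 158 [ 0.48217308 -0.34146208  0.23598033] [ 0.55962367 -0.29772954  0.27078574]Traceback (most recent call last):
  File "<stdin>", line 8, in <module>
    return umr_minimum(a, axis, None, out, keepdims, initial, where)
ValueError: zero-size array to reduction operation minimum which has no identity
```

View pics/top10.png

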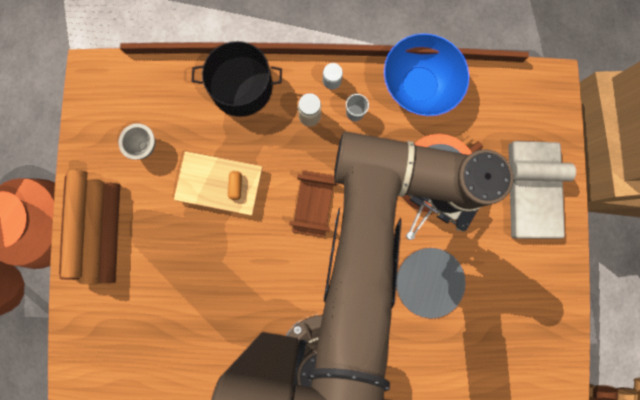

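```bash
python3 - <<'E'
from h import *
s=load("scene10.npz");crop(s,160,60,150,120,5,"pics/o1.png")
print(proj(s,[[.533,-.324,.145],[.5325,-.3228,.2475]]))
E
```

```text
[[228.62433723 142.02463114]
 [222.7912703  117.82617836]]
```

View pics/o1.png

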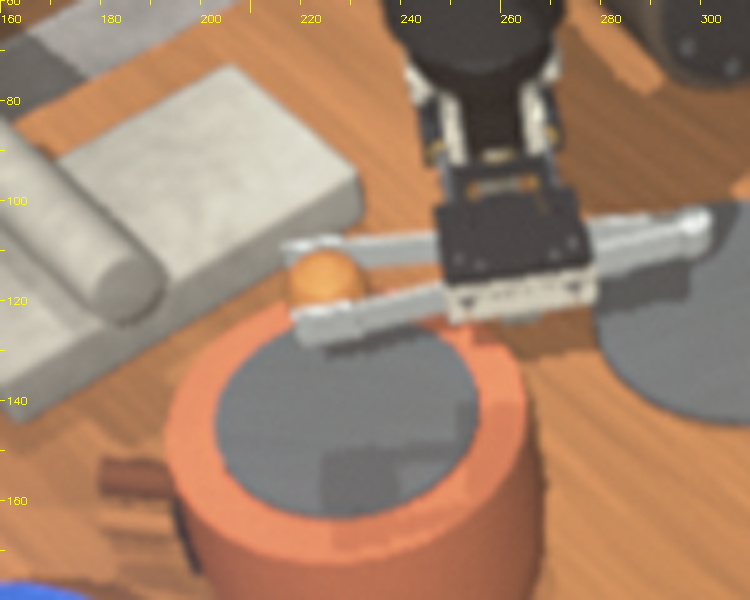

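The scene view shows the bun at (223,116), within 2 px of where a point 0.10 m above the plate's middle should project. The plate is flat and clear, and the grip reads a steady 41 mm. Handing in.

```bash
python3 - <<'E'
from plant import ticket,telemetry
s=telemetry.read_state();print(s["time_s"],s["grip_width"],s["qd"].round(3))
print(ticket.finish_job())
E
```

```text
16.375 0.04134201776778217 [-0.003  0.001  0.003 -0.    -0.    -0.002]
the job is handed in; nothing more can be done
None
```

I pressed the propped edge of the plate down until the plate sat level. Then I lifted the tongs off their rest, took the round bun off the board with them, and handed in with it held still over the plate. The clock read 16.4 s of the 61 s allowed.

**Plate:** the load rose sharply at seating, with a last reading of 18 N. Its top measured 0.145 m, as expected for a seated plate. The top camera shows it level; the scene camera's fit kept a slope of about 0.016–0.018 rad, which I took as noise.

**Bun:** the tongs are holding it with the grip at 41 mm. The scene camera puts it within 2 px of where a point about 0.10 m above the plate's middle should appear. Its underside is roughly 85 mm above the plate.

**Checks that disagreed or couldn't be made:**
- The two cameras differed by 5–6 mm in y. I went with the scene camera because it matched the gripper's own position.
- The arm hid the bun from the top camera at the end, so the final height rests on the scene camera and the robot's own pose.

In the last pictures the roll, jar and tumbler looked undisturbed. I compared them by eye only and did not measure them.

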